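Find the clear bore and seat the axle to its ring

ROBOT

A 7-joint arm with a two-finger parallel gripper is mounted at the origin on the work surface. World frame = base frame: x ahead of the robot, y to its left, z up, the work surface at z = 0. Lengths are in m, angles in rad, forces in N, time in s.
With the tool pointing down it reaches from about 0.4 to 0.875 m from the base axis. Payload 19.3 kg.
Tool frame: the origin (TCP) lies between the finger pads; the fingertips stand 8 mm ahead of it and the grasp point (between the pads) lies 11 mm behind it (bot.tip_extent is the x of the fingertips in the tool frame, in m); x points along the fingers, y is the direction in which the jaws open and shut, and the axes are right-handed (so a half turn about x gives the same grasp; the last joint's range is limited). The gripper opens to 85 mm and grips with 20 to 120 N. Pads are 22 mm wide; open, the fingers measure 114 mm over their backs; the gripper's body (76 mm by 85 mm) begins 54 mm behind the grasp point. The pads swing forward as they close: fully open they stand 13 mm farther back than shut.
Start: joints at [1.276, 0.521, -0.036, 1.599, 0.021, 1.021, -0.113], TCP at [0.139, -0.609, 0.239] pointing down, gripper open.
Joint ranges: [-2.91, 2.91], [-0.3, 2.13], [-1.5, 1.42], [0.17, 2.43], [-1.26, 4.41], [0.16, 1.93], [-2.52, 2.52]. Speed limits (rad/s): [1.89, 1.89, 2.39, 2.39, 3.01, 3.01, 3.01].

INTERFACE

Orientations are given as [roll, pitch, yaw] about the fixed x, y, z axes, in that order (R = Rz(yaw) Ry(pitch) Rx(roll)).
In Python, from workcell import telemetry, grab_frame, job, cut_out, pinpoint, bot gives the robot as it stands.
- The arm moves only by the tool send_rows, never from a script. Its argument "rows" is a list of rows, each an object of numbers: "dx", "dy", "dz": the shift along the tool's x, y, z in cm; "rx", "ry", "rz": the turn, a rotation vector about the tool's x, y, z in units of 10 degrees (1.0 is 10 degrees); "fingers": the closure, from -1 (fully open) to 1 (shut). In form: [{"dx": .., "dy": .., "dz": .., "rx": .., "ry": .., "rz": .., "fingers": ..}, ...]. A call has exactly 8 rows; each row is the pose to reach, as a shift and turn from the pose commanded when the call began, along the tool's axes at that moment; what a row does not reach only later rows make up. A row lasts 1/8 s, in which the tool goes at most 62.5 mm and 10.7 degrees, less where a joint would pass 70% of its speed; a pose out of reach is approached as far as the arm can. A call with a gripper value outside its range is refused whole. The fingers move at their own pace and stop on an object; "squeeze" is the grip in N (left out, the last holds). Time passes only in rows, so rows that repeat a pose let the fingers close, or fill a call up. It gives the time, the measured TCP pose, the force and the opening at its end, in the units of the state.
- telemetry.observe(): the state, without advancing time (a new reading comes with each control period).
- grab_frame(name): name is "scene" or "top" or "wrist"; returns a dict with "pixels" (384x512x3 uint8, blue, green, red), "fx", "fy", "cx", "cy" (pixels), "k1" (the pictures are not rectified: a ray, as slopes to the right and down, at radius r is drawn at 1 + k1 r^2 times it, then the intrinsics apply), "R" (3x3) and "t" (3): a world point X has camera coordinates R X + t. Camera axes: x right, y down, z forward; pixel columns grow to the right and rows downward; lengths in m; the calibration is good to about 2 mm. A picture is of the moment at which its call begins. There is no depth.
- job.job_done(): hands the job in, once; it reports no verdict.
Trained networks look in a picture, given as the dict that the camera call returned (one of the last four; its "shot" number tells which), for a name from the list of things; names that differ only in an ending like _2 or _b are one class to them, and where a whole thing is asked for, a point or a joint stands for the part that bears it (a point fixed in the world has none). Each returns a list of dicts, best first, with "conf" (0 to 1); they miss things now and then, are a little off and sometimes report something else, mostly with a low value. They report only what shows in the picture. A call takes as long as a camera call.
- cut_out(picture, label): "pixels" (384x512 bool, what is visible of it) and "centre" ([column, row] in pixels, amid what is visible of it).
- pinpoint(picture, label): "centre" ([column, row] in pixels: a listed point, or the origin of a listed thing).
The state is a dict: "clock": time; "qpos": joint angles; "qd": joint speeds; "joint_efforts": joint torques, N m; "position": TCP position; "tool_rot": TCP orientation; "force": force on the tool from outside, world axes, zero at the start; "moment": the same for the moment, N m; "grip_width": finger opening in m.
Only numpy, scipy, OpenCV 4.12 (cv2) and the standard library are available. Lean on these libraries where they do the work, as an engineer would, in place of code of your own. Each camera call takes 0.05 s, during which the arm holds its last target.

TASK

One of the three bores in the wooden axle frame is clear to full depth; the other two have an offcut hidden at the bottom. Take the axle by its wooden knob from the parking block and push it gently but firmly past the stiff disc until it bottoms; if its scribed ring is still above the rim, try another bore, and leave the axle standing fully home, ring level with the rim, in the bore that takes it. Never force it once it has bottomed, and leave everything else on the bench where it is.

Things in the scene. Friction and masses are not known exactly. Their poses are not given: they have to be found in the camera images.
- axle_knob (a point): Centre of the wooden knob on top of the axle. The axle is a plain round steel rod, 12 mm in diameter and 85 mm long with a slightly chamfered foot, and carries a round wooden knob 28 mm in diameter and 30 mm tall on its upper end (115 mm overall, about 0.1 kg). It starts upright in the parking block, foot 10 mm above the table. z runs up along the axle. This point lies 100 mm above the foot.
- axle_mark (a point): The scribed dark ring around the steel rod, 50 mm above the foot, on the axle's axis; 50 mm below axle_knob.
- axle: The axle as a whole. Origin: centre of its lower end face (the foot), 100 mm below axle_knob; z up along the axle.
- stand: Parking block: dark wooden block 70 x 70 mm, 40 mm high, fixed to the table, with one hole 13.4 mm wide and 30 mm deep in the middle of its top, in which the axle stands at the start. Origin: centre of its underside, on the table.
- frame: Wooden axle frame screwed to the table: plywood base 120 (x) x 250 (y) mm, 12 mm thick; on it a bearing block of light wood, 60 x 165 mm, its top 82 mm above the table, with three upright blind bores in a row along the frame's y axis, 55 mm apart; at each end a plywood cheek 72 mm high with a wooden wheel outside. Origin: centre of its underside; z up.
- bore0 (a point): Centre of the mouth of the bore at the frame's -y end, level with the rim (82 mm above the table); z up. Every bore is 13.4 mm wide, with a 1.5 mm chamfer. In each, a brass thrust disc sits 14 to 30 mm below the rim; it hides what lies below, slides down stiffly under a push of about 6 to 8 N and stays where pushed: meeting the disc is not yet the bottom.
- bore1 (a point): Centre of the mouth of the middle bore, at rim height, otherwise as bore0. In one of the three bores, any of them, the disc goes down to 50 mm below the rim and the axle bottoms with its ring level with the rim. In the other two a steel offcut under the disc stops it hard too early: ring about 8 mm above the rim in one, about 14 mm in the other.
- bore2 (a point): Centre of the mouth of the bore at the frame's +y end, at rim height, otherwise as bore0. The hard bottom is rigid; the axle may be pressed down with up to 20 N without harm; it is spoilt when its contact forces with the frame, side rub included, pass 55 N.
- wheel_a: Bystander, to be left alone: small wooden wheel, a flat disc 54 mm across, 14 mm thick, lying near the frame. Origin: centre of its underside.
- wheel_b: Bystander, to be left alone: small wooden wheel, a flat disc 44 mm across, 14 mm thick, lying near the frame. Origin: centre of its underside.
- tape: Bystander, to be left alone: black roll of tape lying flat, 100 mm across, 48 mm high, beside the parking block. Origin: centre of its underside.
- phone: Bystander, to be left alone: black phone lying flat, 72 x 148 x 9 mm. Origin: centre of its underside.
- screwdriver: Bystander, to be left alone: screwdriver lying on the table, about 200 mm long. Origin near its middle.
- mug: Bystander, to be left alone: white mug holding pens, 80 mm across, 95 mm high, pens to 160 mm. Origin: centre of its underside.
- meter: Bystander, to be left alone: black multimeter lying flat, 140 x 75 x 43 mm. Origin: centre of its underside.

How it is judged:
On the way, in this order (a step that is already met when the one before it is completed fails the run):
1. the axle is lifted clear of the parking block (z of axle in the frame of stand above 0.042 m), for 0.05 s.
2. the axle is pushed fully home in the clear bore, ring level with the rim (((horizontal distance between axle and bore0 below 0.003 m and z of axle_mark in the frame of bore0 between -0.003 and 0.0025 m and angle between axle_mark's own z axis and vertical below 0.08 rad) or (horizontal distance between axle and bore1 below 0.003 m and z of axle_mark in the frame of bore1 between -0.003 and 0.0025 m and angle between axle_mark's own z axis and vertical below 0.08 rad) or (horizontal distance between axle and bore2 below 0.003 m and z of axle_mark in the frame of bore2 between -0.003 and 0.0025 m and angle between axle_mark's own z axis and vertical below 0.08 rad))), for 0.2 s.
At the end, for the whole second after the job is handed in: The axle stands upright (within 0.08 rad) in a bore, foot within 3 mm of the bore's axis, ring no more than 2.5 mm above and 3 mm below the rim, released and at rest (((horizontal distance between axle and bore0 below 0.003 m and z of axle_mark in the frame of bore0 between -0.003 and 0.0025 m and angle between axle_mark's own z axis and vertical below 0.08 rad) or (horizontal distance between axle and bore1 below 0.003 m and z of axle_mark in the frame of bore1 between -0.003 and 0.0025 m and angle between axle_mark's own z axis and vertical below 0.08 rad) or (horizontal distance between axle and bore2 below 0.003 m and z of axle_mark in the frame of bore2 between -0.003 and 0.0025 m and angle between axle_mark's own z axis and vertical below 0.08 rad)) and linear speed of axle below 0.01 m/s); the robot touches nothing.
It fails at once if the axle is pressed against the frame (or a disc in it) with more than 55 N (contact force between axle and frame above 55 N).
It fails at once if a bystander is moved by more than 25 mm (distance of any of wheel_a, wheel_b, tape, phone, screwdriver, mug, meter from where it was at the start of the episode above 0.025 m).
It also fails if it takes over 58 s, if anything falls off the work surface, if the arm or the gripper's body presses on something with over 40 N, if the wrist force passes 120 N, or if a joint passes its speed limit or range.

## Working session

There is one attempt and no reset: what is moved stays moved. The work goes in short steps, Python scripts to look and compute and a tool call to move; the robot and the scene stay as the last step left them, time stands still between calls to the robot, and variables do not carry over. Pictures are saved under pics/ and viewed, and the job is handed in when it is done.

Besides the shell and the picture viewer there is one more tool, called by a JSON object that holds its "name" and its "arguments", one argument or row to a line. send_rows: Moves the arm, as the interface text tells. Its arguments: {"type":"object","properties":{"rows":{"type":"array","items":{"type":"object","properties":{"dx":{"type":"number"},"dy":{"type":"number"},"dz":{"type":"number"},"rx":{"type":"number"},"ry":{"type":"number"},"rz":{"type":"number"},"fingers":{"type":"number"}}}},"squeeze":{"type":"number"}},"required":["rows"]}

```bash
ls; mkdir -p pics
cat > h.py <<'E'
import numpy as np, cv2
from workcell import telemetry, grab_frame, job, cut_out, pinpoint, bot
def ray(p,c):
    K=np.array([[p['fx'],0,p['cx']],[0,p['fy'],p['cy']],[0,0,1]],float)
    # invert x_d = x(1+k1 r^2)
    u=cv2.undistortPoints(np.array([[c]],float),K,np.array([p['k1'],0,0,0,0]))[0,0]
    R=np.array(p['R']);t=np.array(p['t'])
    return -R.T@t, R.T@np.array([u[0],u[1],1.])
def onz(p,c,z):
    o,d=ray(p,c); return o+d*(z-o[2])/d[2]
def proj(p,X):
    R=np.array(p['R']);t=np.array(p['t']);q=R@np.array(X,float)+t
    x,y=q[0]/q[2],q[1]/q[2];s=1+p['k1']*(x*x+y*y)
    return np.array([p['fx']*x*s+p['cx'],p['fy']*y*s+p['cy']])
def tri(obs):
    A=np.zeros((3,3));b=np.zeros(3)
    for p,c in obs:
        o,d=ray(p,c);d=d/np.linalg.norm(d);M=np.eye(3)-np.outer(d,d);A+=M;b+=M@o
    return np.linalg.solve(A,b)
E
python3 - <<'E'
from h import *
np.set_printoptions(precision=4,suppress=True)
print(telemetry.observe())
P={}
for n in ['scene','top','wrist']:
    p=grab_frame(n);P[n]=p;cv2.imwrite(f'pics/a_{n}.png',p['pixels']);print(n,p['k1'],-np.array(p['R']).T@np.array(p['t']))
    for l in ['axle_knob','axle_mark','stand','frame','bore0','bore1','bore2']:
        r=pinpoint(p,l)
        print(n,l,[(np.round(k['centre'],1),round(k['conf'],2)) for k in r[:3]])
z=dict(axle_knob=.11,axle_mark=.06,stand=0,frame=0,bore0=.082,bore1=.082,bore2=.082)
for l in z:
    for n in ['scene','top']:
        r=pinpoint(P[n],l)
        if r: print(l,n,onz(P[n],r[0]['centre'],z[l]))
E
```

```text
pics
{'clock': 0.0, 'qpos': array([ 1.2758,  0.522 , -0.0363,  1.6   ,  0.0211,  1.0211, -0.1128]), 'qd': array([ 0.0008,  0.0006,  0.0011, -0.0003,  0.    ,  0.0013, -0.0003]), 'joint_efforts': array([ -0.0004, -92.7107,   1.9798, -36.9934,   0.0178,   0.008 ,
        -0.    ]), 'position': array([ 0.1392, -0.609 ,  0.2387]), 'tool_rot': array([-1.5268,  1.5697,  1.8395]), 'force': array([0.0141, 0.4568, 0.2416]), 'moment': array([-0.0148,  0.0373,  0.0492]), 'grip_width': 0.08559182886594381}
scene -0.1444330738030342 [1.3813 0.2441 0.7546]
scene axle_knob [(array([243.5, 163.7]), 0.66)]
scene axle_mark [(array([246.4, 177. ]), 0.58)]
scene stand [(array([248. , 196.3]), 0.96)]
scene frame [(array([401.6, 221.1]), 0.41)]
scene bore0 [(array([354.3, 209.4]), 0.86), (array([376.7, 215.3]), 0.7), (array([401.9, 223.9]), 0.66)]
scene bore1 [(array([354.3, 209.4]), 0.86), (array([376.7, 215.3]), 0.7), (array([401.9, 223.9]), 0.66)]
scene bore2 [(array([354.3, 209.4]), 0.86), (array([376.7, 215.3]), 0.7), (array([401.9, 223.9]), 0.66)]
top -0.07864642794823407 [ 0.4216 -0.1232  1.2735]
t
[... 462 characters left out ...]
([166.2, 209.1]), 0.56)]
wrist -0.02599287815832353 [ 0.2049 -0.5948  0.3741]
wrist axle_knob []
wrist axle_mark []
wrist stand []
wrist frame []
wrist bore0 []
wrist bore1 []
wrist bore2 []
axle_knob scene [ 0.5362 -0.2159  0.11  ]
axle_knob top [ 0.5524 -0.2084  0.11  ]
axle_mark scene [ 0.5238 -0.2145  0.06  ]
axle_mark top [ 0.6361 -0.2204  0.06  ]
stand scene [ 0.5288 -0.2075  0.    ]
stand top [ 0.5404 -0.2042  0.    ]
frame scene [0.4405 0.1995 0.    ]
frame top [0.5595 0.1585 0.    ]
bore0 scene [0.5516 0.0913 0.082 ]
bore0 top [0.5538 0.1477 0.082 ]
bore1 scene [0.5516 0.0913 0.082 ]
bore1 top [0.5538 0.1477 0.082 ]
bore2 scene [0.5516 0.0913 0.082 ]
bore2 top [0.5538 0.1477 0.082 ]
```

View pics/a_scene.png

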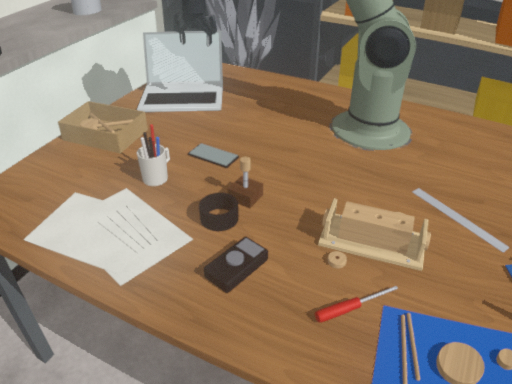

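View pics/a_top.png

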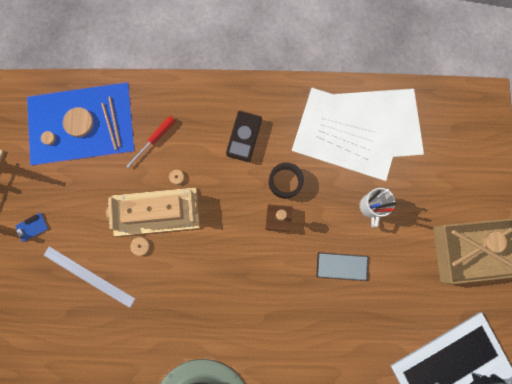

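View pics/a_wrist.png

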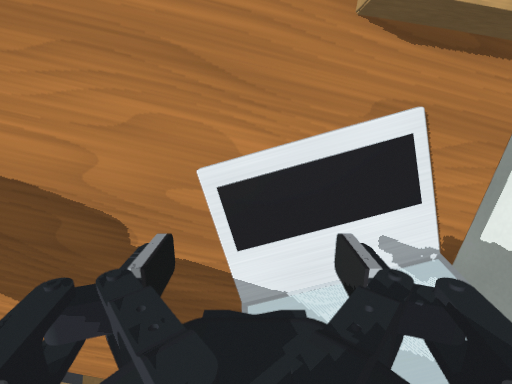

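Run:
```python
from h import *
from scipy.spatial.transform import Rotation as Ro
np.set_printoptions(precision=4,suppress=True)
P={n:grab_frame(n) for n in ['scene','top']}
R=Ro.from_euler('xyz',telemetry.observe()['tool_rot']).as_matrix();print(R)
for n in P:
    for k in pinpoint(P[n],'bore1'): print(n,k['conf'],onz(P[n],k['centre'],.082))
    p=P[n]
    for l in ['axle_knob','stand','wheel_a','tape','phone','mug','meter','screwdriver']:
        for k in pinpoint(p,l): print(n,l,round(k['conf'],2),np.round(k['centre']),onz(p,k['centre'],.11 if 'knob' in l else 0))
    x0,y0,x1,y1=(90,160,310,260) if n=='top' else (220,140,440,270)
    cv2.imwrite(f'pics/b_{n}.png',cv2.resize(p['pixels'][y0:y1,x0:x1],None,fx=3.5,fy=3.5,interpolation=cv2.INTER_CUBIC))
ks=[pinpoint(P[n],'axle_knob')[0]['centre'] for n in P]
print(tri([(P['scene'],ks[0]),(P['top'],ks[1])]))
```

```text
[[-0.      0.2228 -0.9749]
 [ 0.     -0.9749 -0.2228]
 [-1.     -0.      0.    ]]
scene 0.87 [0.552  0.0896 0.082 ]
scene 0.78 [0.5467 0.1512 0.082 ]
scene 0.76 [0.5414 0.2031 0.082 ]
scene axle_knob 0.57 [246. 164.] [ 0.5347 -0.2108  0.11  ]
scene wheel_a 0.62 [334. 262.] [ 0.6595  0.0877 -0.    ]
scene tape 0.8 [221. 220.] [ 0.6488 -0.2224  0.    ]
scene phone 0.93 [213. 153.] [ 0.3837 -0.4084  0.    ]
scene phone 0.58 [400. 220.] [0.4397 0.195  0.    ]
scene mug 0.72 [154. 176.] [ 0.5713 -0.4994  0.    ]
scene mug 0.25 [336. 263.] [0.6579 0.0923 0.    ]
scene meter 0.65 [238. 267.] [ 0.7728 -0.106   0.    ]
scene screwdriver 0.6 [354. 304.] [0.7571 0.1667 0.    ]
top 0.81 [0.5515 0.1568 0.082 ]
top 0.76 [0.5511 0.2116 0.082 ]
top 0.74 [0.5577 0.0977 0.082 ]
top axle_knob 0.53 [278. 211.] [ 0.5477 -0.2011  0.11  ]
top stand 0.93 [276. 216.] [ 0.5457 -0.201   0.    ]
top wheel_a 0.62 [136. 248.] [0.4447 0.2048 0.    ]
top wheel_a 0.5 [181. 179.] [0.6515 0.0822 0.    ]
top tape 0.76 [284. 183.] [ 0.6425 -0.2234  0.    ]
top phone 0.65 [345. 266.] [ 0.4004 -0.404   0.    ]
top mug 0.56 [372. 204.] [ 0.5843 -0.4876  0.    ]
top meter 0.84 [242. 136.] [ 0.7835 -0.0966  0.    ]
top screwdriver 0.88 [152. 141.] [0.7648 0.1745 0.    ]
[ 0.5474 -0.2021  0.12  ]
```

View pics/b_top.png

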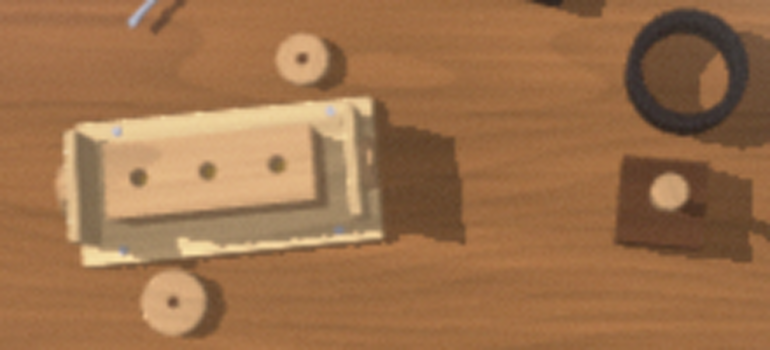

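View pics/b_scene.png

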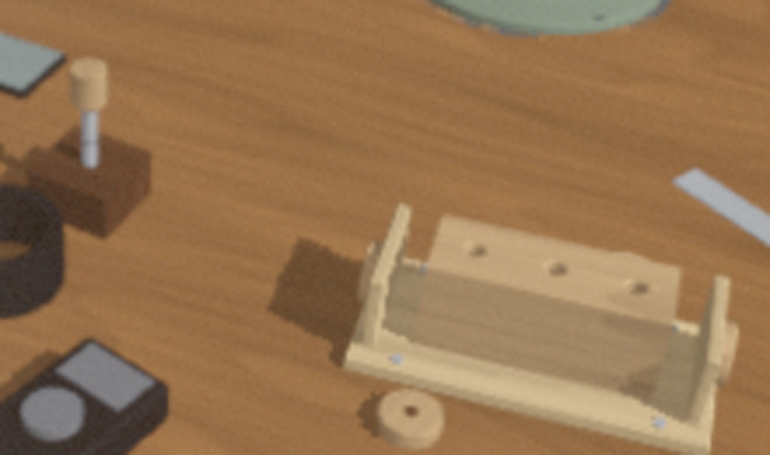

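{"name": "send_rows", "arguments": {
  "rows": [
    {"dy": -4, "dz": -6, "rx": 0.3, "fingers": -1},
    {"dy": -8, "dz": -12, "rx": 0.6, "fingers": -1},
    {"dy": -12, "dz": -18, "rx": 0.9, "fingers": -1},
    {"dy": -15, "dz": -24, "rx": 1.287, "fingers": -1},
    {"dy": -19, "dz": -30, "rx": 1.287, "fingers": -1},
    {"dy": -22.5, "dz": -36, "rx": 1.287, "fingers": -1},
    {"dy": -26, "dz": -41, "rx": 1.287, "fingers": -1},
    {"dy": -29, "dz": -46, "rx": 1.287, "fingers": -1}
  ]
}}

```text
invalid input at $.rows[0]: expected keys dx, dy, dz, rx, ry, rz, fingers
```

```bash
cat > look.py <<'E'
import sys
from h import *
from scipy.spatial.transform import Rotation as Ro
np.set_printoptions(precision=4,suppress=True)
s=telemetry.observe();R=Ro.from_euler('xyz',s['tool_rot']).as_matrix()
print(s['clock'],s['position'],'F',s['force'],'M',s['moment'],'w',s['grip_width']);print(R)
E
python3 look.py
python3 - <<'E'
from h import *
p=grab_frame('wrist');cv2.imwrite('pics/c_wrist.png',p['pixels'])
for k in pinpoint(p,'axle_knob'): print(k['conf'],k['centre'],onz(p,k['centre'],.11))
E
```

```text
3.0 [ 0.1393 -0.6093  0.2393] F [ 0.2247 -0.058   0.0852] M [-0.0032 -0.0214  0.0108] w 0.08553508909947621
[[-0.      0.2229 -0.9748]
 [ 0.     -0.9748 -0.2229]
 [-1.     -0.     -0.    ]]
```

View pics/c_wrist.png

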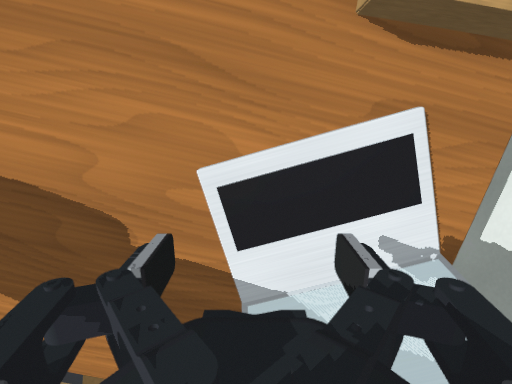

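{"name": "send_rows", "arguments": {
  "rows": [
    {"dx": 0, "dy": -4, "dz": -6, "rx": 0.3, "ry": 0, "rz": 0, "fingers": -1},
    {"dx": 0, "dy": -8, "dz": -12, "rx": 0.6, "ry": 0, "rz": 0, "fingers": -1},
    {"dx": 0, "dy": -12, "dz": -18, "rx": 0.9, "ry": 0, "rz": 0, "fingers": -1},
    {"dx": 0, "dy": -15, "dz": -24, "rx": 1.287, "ry": 0, "rz": 0, "fingers": -1},
    {"dx": 0, "dy": -19, "dz": -30, "rx": 1.287, "ry": 0, "rz": 0, "fingers": -1},
    {"dx": 0, "dy": -22.5, "dz": -36, "rx": 1.287, "ry": 0, "rz": 0, "fingers": -1},
    {"dx": 0, "dy": -26, "dz": -41, "rx": 1.287, "ry": 0, "rz": 0, "fingers": -1},
    {"dx": 0, "dy": -29, "dz": -46, "rx": 1.287, "ry": 0, "rz": 0, "fingers": -1}
  ]
}}

```text
clock: 4.1
position: [0.4931, -0.2535, 0.2396]
tool_rot: [2.559, 1.57, -0.583]
force: [-0.6, -1.4, -0.7]
grip_width: 0.0855
```

```bash
python3 look.py
python3 - <<'E'
from h import *
p=grab_frame('wrist');cv2.imwrite('pics/d_wrist.png',p['pixels'])
for k in pinpoint(p,'axle_knob'): print(k['conf'],k['centre'],onz(p,k['centre'],.11))
E
```

```text
4.1 [ 0.4931 -0.2535  0.2396] F [-0.6449 -1.4044 -0.7347] M [-0.0487 -0.0139  0.0027] w 0.08547388274103852
[[ 0.0004  0.     -1.    ]
 [-0.0003 -1.     -0.    ]
 [-1.      0.0003 -0.0004]]
0.73 [208.7, 144.8] [ 0.53698173 -0.20949507  0.11      ]
```

View pics/d_wrist.png

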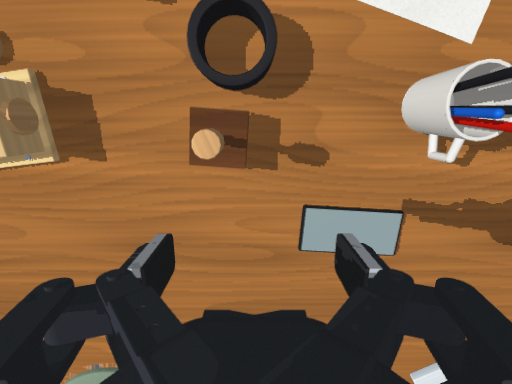

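{"name": "send_rows", "arguments": {
  "rows": [
    {"dx": 1, "dy": 0, "dz": 0, "rx": 0, "ry": 0, "rz": 0, "fingers": -1},
    {"dx": 2, "dy": 0, "dz": 0, "rx": 0, "ry": 0, "rz": 0, "fingers": -1},
    {"dx": 2, "dy": 0, "dz": 0, "rx": 0, "ry": 0, "rz": 0, "fingers": -1},
    {"dx": 2, "dy": 0, "dz": 0, "rx": 0, "ry": 0, "rz": 0, "fingers": -1},
    {"dx": 2, "dy": 0, "dz": 0, "rx": 0, "ry": 0, "rz": 0, "fingers": -1},
    {"dx": 2, "dy": 0, "dz": 0, "rx": 0, "ry": 0, "rz": 0, "fingers": -1},
    {"dx": 2, "dy": 0, "dz": 0, "rx": 0, "ry": 0, "rz": 0, "fingers": -1},
    {"dx": 2, "dy": 0, "dz": 0, "rx": 0, "ry": 0, "rz": 0, "fingers": -1}
  ]
}}

```text
clock: 5.2
position: [0.4919, -0.2551, 0.2194]
tool_rot: [2.971, 1.571, -0.17]
force: [0.1, -0.8, -0.3]
grip_width: 0.0853
```

```bash
python3 look.py
python3 - <<'E'
from h import *
p=grab_frame('wrist');cv2.imwrite('pics/e_wrist.png',p['pixels'])
print(-np.array(p['R']).T@np.array(p['t']))
for k in pinpoint(p,'axle_knob'): print(k['conf'],k['centre'],onz(p,k['centre'],.11))
x=p['pixels'][60:220,130:370];cv2.imwrite('pics/e_crop.png',cv2.resize(x,None,fx=3,fy=3,interpolation=cv2.INTER_CUBIC))
E
```

```text
5.2 [ 0.4919 -0.2551  0.2194] F [ 0.1063 -0.7729 -0.2869] M [-0.005  -0.0437 -0.0068] w 0.08533062672786368
[[ 0.0001  0.0002 -1.    ]
 [-0.     -1.     -0.0002]
 [-1.      0.     -0.0001]]
[ 0.55918133 -0.25531076  0.3541604 ]
0.74 [202.3, 143.3] [ 0.53882676 -0.20869726  0.11      ]
```

View pics/e_wrist.png

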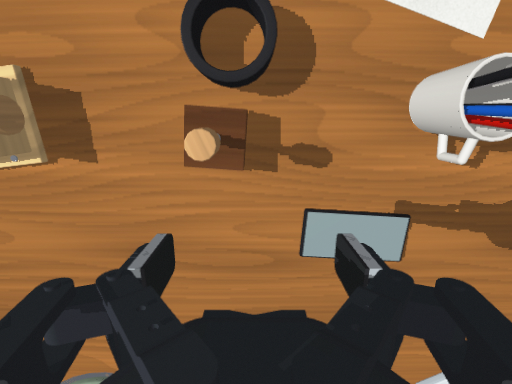

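{"name": "send_rows", "arguments": {
  "rows": [
    {"dx": 0.5, "dy": -1.5, "dz": -1.5, "rx": 0, "ry": 0, "rz": 0, "fingers": -1},
    {"dx": 2, "dy": -3, "dz": -3, "rx": 0, "ry": 0, "rz": 0, "fingers": -1},
    {"dx": 3.5, "dy": -4.7, "dz": -4.7, "rx": 0, "ry": 0, "rz": 0, "fingers": -1},
    {"dx": 4, "dy": -4.7, "dz": -4.7, "rx": 0, "ry": 0, "rz": 0, "fingers": -1},
    {"dx": 4, "dy": -4.7, "dz": -4.7, "rx": 0, "ry": 0, "rz": 0, "fingers": -1},
    {"dx": 4, "dy": -4.7, "dz": -4.7, "rx": 0, "ry": 0, "rz": 0, "fingers": -1},
    {"dx": 4, "dy": -4.7, "dz": -4.7, "rx": 0, "ry": 0, "rz": 0, "fingers": -1},
    {"dx": 4, "dy": -4.7, "dz": -4.7, "rx": 0, "ry": 0, "rz": 0, "fingers": -1}
  ]
}}

```text
clock: 6.3
position: [0.5389, -0.2083, 0.1796]
tool_rot: [2.825, 1.57, -0.316]
force: [-0.0, 0.2, -0.1]
grip_width: 0.0854
```

```bash
python3 look.py
python3 - <<'E'
from h import *
p=grab_frame('wrist');cv2.imwrite('pics/f_wrist.png',p['pixels'])
for k in pinpoint(p,'axle_knob'): print(k['conf'],k['centre'],onz(p,k['centre'],.11))
for k in cut_out(p,'axle_knob'): print(k['conf'],k['centre'],onz(p,k['centre'],.12))
q=telemetry.observe()['position']
for z in (.125,.11,.04): print(z,proj(p,[q[0],q[1],z]))
E
```

```text
6.3 [ 0.5389 -0.2083  0.1796] F [-0.0126  0.1719 -0.0821] M [-0.041  -0.0378  0.0195] w 0.08541044258480023
[[ 0.0004 -0.0003 -1.    ]
 [-0.0001 -1.      0.0003]
 [-1.      0.0001 -0.0004]]
0.61 [254.3, 206.8] [ 0.5390438  -0.20868215  0.11      ]
0.125 [253.60594803 213.30912034]
0.11 [253.65031257 207.01087045]
0.04 [253.79735865 186.15044022]
```

View pics/f_wrist.png

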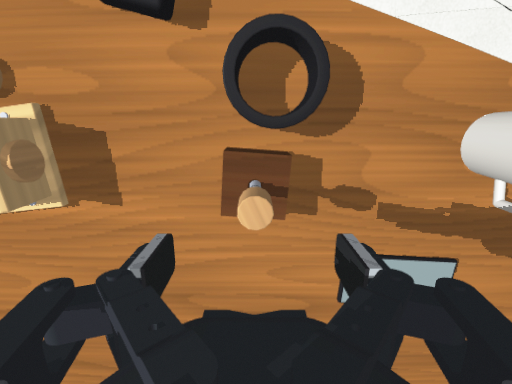

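{"name": "send_rows", "arguments": {
  "rows": [
    {"dx": 2, "dy": 0.1, "dz": -0.05, "rx": 0, "ry": 0, "rz": 0, "fingers": -1},
    {"dx": 5, "dy": 0.1, "dz": -0.05, "rx": 0, "ry": 0, "rz": 0, "fingers": -1},
    {"dx": 7.5, "dy": 0.1, "dz": -0.05, "rx": 0, "ry": 0, "rz": 0, "fingers": -1},
    {"dx": 8, "dy": 0.1, "dz": -0.05, "rx": 0, "ry": 0, "rz": 0, "fingers": -0.5},
    {"dx": 8, "dy": 0.1, "dz": -0.05, "rx": 0, "ry": 0, "rz": 0, "fingers": 0},
    {"dx": 8, "dy": 0.1, "dz": -0.05, "rx": 0, "ry": 0, "rz": 0, "fingers": 1},
    {"dx": 8, "dy": 0.1, "dz": -0.05, "rx": 0, "ry": 0, "rz": 0, "fingers": 1},
    {"dx": 8, "dy": 0.1, "dz": -0.05, "rx": 0, "ry": 0, "rz": 0, "fingers": 1}
  ],
  "squeeze": 45
}}

```text
clock: 7.45
position: [0.54, -0.2092, 0.1004]
tool_rot: [2.841, 1.569, -0.301]
force: [-0.4, 0.3, 5.3]
grip_width: 0.0266
```

```bash
python3 look.py
python3 - <<'E'
from h import *
p=grab_frame('wrist');cv2.imwrite('pics/g_wrist.png',p['pixels'])
q=telemetry.observe()['position']
for z in (.125,.11,.04): print(z,proj(p,[q[0],q[1],z]))
E
```

```text
7.45 [ 0.54   -0.2092  0.1004] F [-0.3683  0.2945  5.2852] M [0.0309 0.0923 0.033 ] w 0.02661746094498035
[[ 0.0017  0.0001 -1.    ]
 [-0.0005 -1.     -0.0001]
 [-1.      0.0005 -0.0017]]
0.125 [253.55926354 270.75200497]
0.11 [253.62216127 255.07033137]
0.04 [253.79977218 210.88435305]
```

View pics/g_wrist.png

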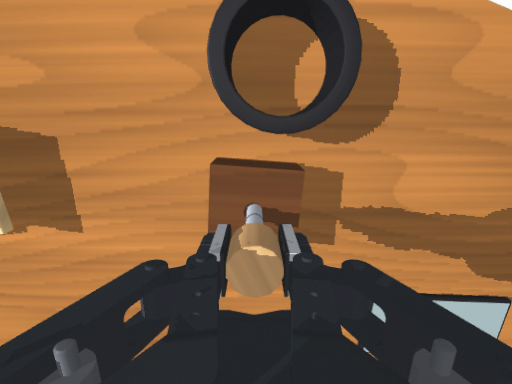

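{"name": "send_rows", "arguments": {
  "rows": [
    {"dx": -2, "dy": 0, "dz": 0, "rx": 0, "ry": 0, "rz": 0, "fingers": 1},
    {"dx": -5, "dy": 0, "dz": 0, "rx": 0, "ry": 0, "rz": 0, "fingers": 1},
    {"dx": -9, "dy": -2, "dz": 0, "rx": 0, "ry": 0, "rz": 0, "fingers": 1},
    {"dx": -10, "dy": -7, "dz": 0, "rx": 0, "ry": 0, "rz": 0, "fingers": 1},
    {"dx": -10, "dy": -13, "dz": 0, "rx": 0, "ry": 0, "rz": 0, "fingers": 1},
    {"dx": -10, "dy": -19, "dz": 0, "rx": 0, "ry": 0, "rz": 0, "fingers": 1},
    {"dx": -10, "dy": -24, "dz": 0, "rx": 0, "ry": 0, "rz": 0, "fingers": 1},
    {"dx": -10, "dy": -26, "dz": 0, "rx": 0, "ry": 0, "rz": 0, "fingers": 1}
  ]
}}

```text
clock: 8.5
position: [0.5392, 0.0543, 0.2001]
tool_rot: [-2.37, 1.569, 0.775]
force: [0.4, -0.5, -1.1]
grip_width: 0.0271
```

```bash
python3 look.py
python3 - <<'E'
from h import *
p=grab_frame('wrist');cv2.imwrite('pics/i_wrist.png',p['pixels'])
for k in pinpoint(p,'bore1'): print(k['conf'],k['centre'],onz(p,k['centre'],.082))
E
```

```text
8.5 [0.5392 0.0543 0.2001] F [ 0.3699 -0.4892 -1.1416] M [-0.0271  0.014  -0.0129] w 0.02705030809199561
[[ 0.001   0.0037 -1.    ]
 [ 0.001  -1.     -0.0037]
 [-1.     -0.001  -0.001 ]]
0.77 [151.2, 175.6] [0.55456104 0.15323336 0.082     ]
0.59 [210.4, 173.0] [0.55731577 0.096104   0.082     ]
0.59 [96.1, 185.6] [0.5444436  0.20850167 0.082     ]
```

View pics/i_wrist.png

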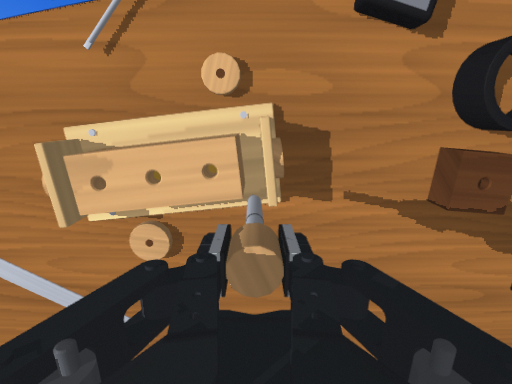

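Run:
```python
from h import *
x=cv2.imread('pics/i_wrist.png')[130:240,80:290]
cv2.imwrite('pics/i_crop.png',cv2.resize(x,None,fx=3.8,fy=3.8,interpolation=cv2.INTER_CUBIC))
p=grab_frame('wrist');np.save('/tmp/p.npy',p,allow_pickle=True)
x=np.array(p['pixels']).astype(int)
for c in [(98,183),(153,177),(210,171)]:
    w=x[c[1]-14:c[1]+15,c[0]-14:c[0]+15].sum(2); med=np.median(w); m=(w<med*0.72)
    n,l,st,ce=cv2.connectedComponentsWithStats(m.astype(np.uint8))
    i=1+np.argmax(st[1:,4]);cc=ce[i]+np.array(c)-14;print(st[i],cc,onz(p,cc,.082))
q=telemetry.observe()['position'];print(q,proj(p,[q[0],q[1],.11]),proj(p,[q[0],q[1],.225]),proj(p,[q[0],q[1],.195]))
```

```text
[  6   7  15  14 163] [ 97.         182.66257669] [0.54751893 0.20643869 0.082     ]
[  6   7  15  14 165] [151.93939394 176.90909091] [0.55341198 0.15193397 0.082     ]
[  5   7  16  14 170] [208.17647059 170.65882353] [0.55970857 0.09746732 0.082     ]
[0.53941433 0.05172663 0.19983382] [256.2139913  199.71858059] [257.67213094 271.22111348] [257.08909556 242.59170638]
```

View pics/i_crop.png

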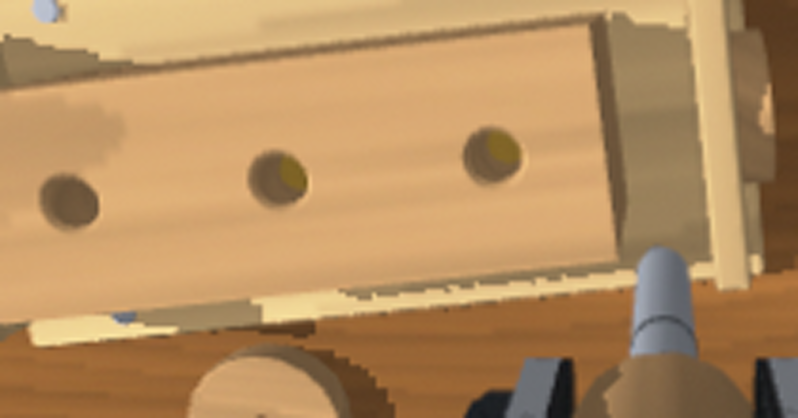

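{"name": "send_rows", "arguments": {
  "rows": [
    {"dx": 0.5, "dy": -2, "dz": -1, "rx": 0, "ry": 0, "rz": 0, "fingers": 1},
    {"dx": 1, "dy": -4, "dz": -2, "rx": 0, "ry": 0, "rz": 0, "fingers": 1},
    {"dx": 1.4, "dy": -4.6, "dz": -2, "rx": 0, "ry": 0, "rz": 0, "fingers": 1},
    {"dx": 1.4, "dy": -4.6, "dz": -2, "rx": 0, "ry": 0, "rz": 0, "fingers": 1},
    {"dx": 1.4, "dy": -4.6, "dz": -2, "rx": 0, "ry": 0, "rz": 0, "fingers": 1},
    {"dx": 1.4, "dy": -4.6, "dz": -2, "rx": 0, "ry": 0, "rz": 0, "fingers": 1},
    {"dx": 1.4, "dy": -4.6, "dz": -2, "rx": 0, "ry": 0, "rz": 0, "fingers": 1},
    {"dx": 1.4, "dy": -4.6, "dz": -2, "rx": 0, "ry": 0, "rz": 0, "fingers": 1}
  ]
}}

```text
clock: 9.65
position: [0.5594, 0.0968, 0.1854]
tool_rot: [-3.11, 1.571, 0.032]
force: [1.0, -1.1, -0.7]
grip_width: 0.0265
```

```bash
cat > m.py <<'E'
import sys
from h import *
np.set_printoptions(precision=4,suppress=True)
name=sys.argv[1]
p=grab_frame('wrist');x=np.array(p['pixels']);cv2.imwrite(f'pics/{name}.png',x[120:280,110:380].repeat(3,0).repeat(3,1)[:, :799])
s=telemetry.observe();q=s['position']; print(s['clock'],q,s['tool_rot'],'F',s['force'])
for z in (.225,.184,.0936,.09,.082): print(z,proj(p,[q[0],q[1],z]), (proj(p,[q[0],q[1],z])-[110,120])*3)
B=[(.5597,.0974),(.5534,.152),(.5475,.2065)]
for b in B: print('bore crop px',(proj(p,[*b,.082])-[110,120])*3)
x=x.astype(int)
for b in B:
    c=np.round(proj(p,[*b,.082])).astype(int)
    if c[0]<20: continue
    w=x[c[1]-16:c[1]+17,c[0]-16:c[0]+17].sum(2); m=(w<np.median(w)*0.72)
    n,l,st,ce=cv2.connectedComponentsWithStats(m.astype(np.uint8))
    i=1+np.argmax(st[1:,4]);cc=ce[i]+c-16;print(st[i],cc,onz(p,cc,.082))
E
python3 m.py j
```

```text
9.7 [0.5594 0.0968 0.1854] [-2.9989  1.5707  0.1426] F [-0.3687 -0.1713  0.3381]
0.225 [253.4093 290.6626] [430.2279 511.9878]
0.184 [253.6485 245.4872] [430.9455 376.4616]
0.0936 [253.8947 199.0913] [431.6841 237.274 ]
0.09 [253.9008 197.9414] [431.7025 233.8243]
0.082 [253.9138 195.5017] [431.7414 226.5051]
bore crop px [429.8625 225.5156]
bore crop px [253.064  244.9944]
bore crop px [ 80.093  262.8352]
[  9   9  16  24 196] [255.0561 198.2857] [0.5567 0.0958 0.082 ]
[  9   9  16  14 171] [194.2807 201.3158] [0.5537 0.152  0.082 ]
[  9   9  15  14 165] [136.7091 207.4364] [0.5477 0.2065 0.082 ]
```

View pics/j.png

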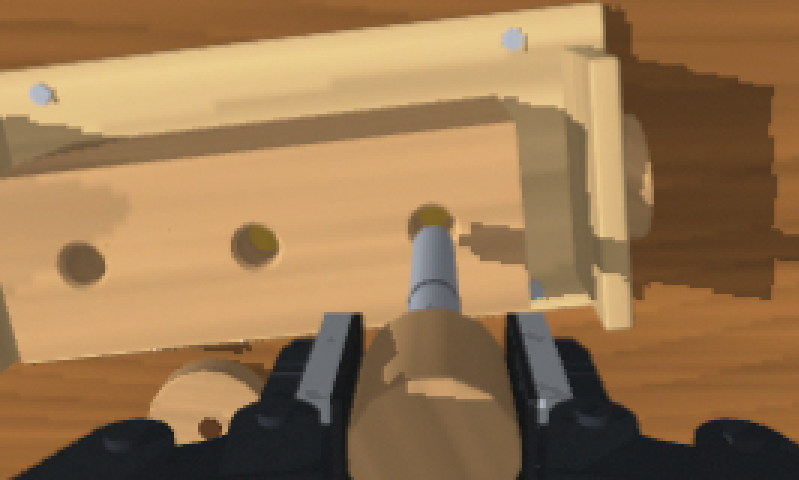

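Run:
```python
from h import *
np.set_printoptions(precision=1,suppress=True)
p=grab_frame('wrist');q=telemetry.observe()['position'];f=q[2]-.0904
print(q)
for xo in (-.003,-.002,-.001,0):
    C=lambda dx,z,dy=0:(proj(p,[q[0]+xo+dx,q[1]+dy,z])-[110,120])*3
    print(xo,'foot front',C(.006,f+.001),C(.005,f),'ring',C(.006,f+.05),'knobbot',C(.014,f+.085),'knobtop front',C(.014,f+.115),'foot sides',C(0,f+.001,.006)[0],C(0,f+.001,-.006)[0])
x=np.array(p['pixels'])
cv2.imwrite('pics/k.png',cv2.resize(x[180:300,200:310],None,fx=5,fy=5,interpolation=cv2.INTER_CUBIC))
```

```text
[0.6 0.1 0.2]
-0.003 foot front [431.6 229.7] [431.7 232.1] ring [431.3 288.3] knobbot [431.  312.8] knobtop front [430.5 387.6] foot sides 411.00328173596483 452.27189492248647
-0.002 foot front [431.7 226.4] [431.7 228.8] ring [431.3 284.2] knobbot [431.  307.8] knobtop front [430.5 381.6] foot sides 410.9819493883706 452.29694419776854
-0.001 foot front [431.7 223. ] [431.7 225.4] ring [431.3 280.1] knobbot [431.  302.7] knobtop front [430.5 375.5] foot sides 410.9605879393398 452.32203297908796
0 foot front [431.7 219.7] [431.7 222.1] ring [431.3 276. ] knobbot [431.  297.7] knobtop front [430.5 369.4] foot sides 410.9391974088707 452.3471612786612
```

View pics/k.png

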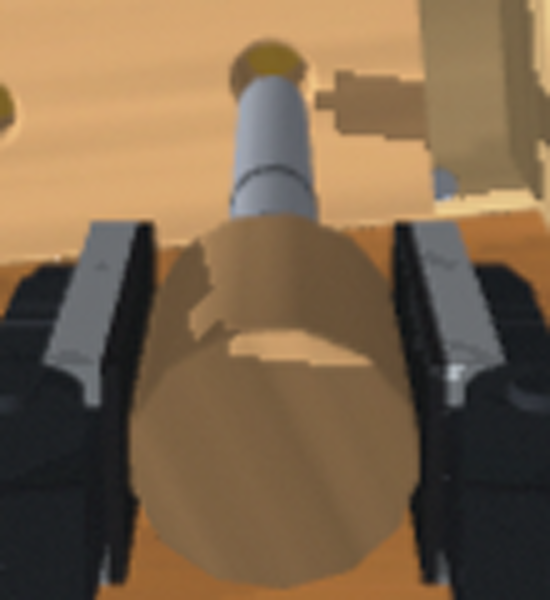

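{"name": "send_rows", "arguments": {
  "rows": [
    {"dx": 0.2, "dy": -0.09, "dz": -0.18, "rx": 0, "ry": 0, "rz": 0, "fingers": 1},
    {"dx": 0.6, "dy": -0.09, "dz": -0.18, "rx": 0, "ry": 0, "rz": 0, "fingers": 1},
    {"dx": 1.0, "dy": -0.09, "dz": -0.18, "rx": 0, "ry": 0, "rz": 0, "fingers": 1},
    {"dx": 1.3, "dy": -0.09, "dz": -0.18, "rx": 0, "ry": 0, "rz": 0, "fingers": 1},
    {"dx": 1.5, "dy": -0.09, "dz": -0.18, "rx": 0, "ry": 0, "rz": 0, "fingers": 1},
    {"dx": 1.7, "dy": -0.09, "dz": -0.18, "rx": 0, "ry": 0, "rz": 0, "fingers": 1},
    {"dx": 1.9, "dy": -0.09, "dz": -0.18, "rx": 0, "ry": 0, "rz": 0, "fingers": 1},
    {"dx": 2.1, "dy": -0.09, "dz": -0.18, "rx": 0, "ry": 0, "rz": 0, "fingers": 1}
  ]
}}

```text
clock: 10.75
position: [0.5611, 0.0977, 0.1642]
tool_rot: [0.848, 1.571, -2.294]
force: [-1.1, -1.9, 0.0]
grip_width: 0.0273
```

```bash
python3 m.py l
```

```text
10.8 [0.561  0.0977 0.164 ] [ 0.583   1.5704 -2.5586] F [-0.2367 -1.9659 -1.3235]
0.225 [253.2592 329.6631] [429.7776 628.9892]
0.184 [253.5636 265.572 ] [430.6909 436.7159]
0.0936 [253.8443 206.682 ] [431.533 260.046]
0.09 [253.8509 205.3038] [431.5528 255.9113]
0.082 [253.8648 202.3919] [431.5945 247.1757]
bore crop px [432.668  251.7306]
bore crop px [240.4332 272.6686]
bore crop px [ 52.7992 291.7171]
[ 11   9  22  24 278] [261.1367 208.6619] [0.5555 0.0915 0.082 ]
[  8   9  17  14 196] [189.9847 210.5612] [0.5537 0.1521 0.082 ]
[  8   9  17  15 193] [127.5544 217.0207] [0.5477 0.2065 0.082 ]
```

View pics/l.png

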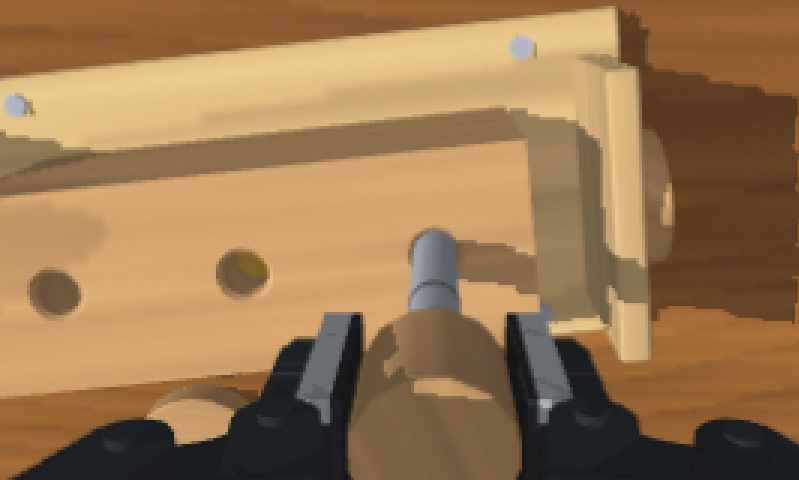

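{"name": "send_rows", "arguments": {
  "rows": [
    {"dx": 0.3, "dy": 0.04, "dz": 0, "rx": 0, "ry": 0, "rz": 0, "fingers": 1},
    {"dx": 0.6, "dy": 0.04, "dz": 0, "rx": 0, "ry": 0, "rz": 0, "fingers": 1},
    {"dx": 1.0, "dy": 0.04, "dz": 0, "rx": 0, "ry": 0, "rz": 0, "fingers": 1},
    {"dx": 1.4, "dy": 0.04, "dz": 0, "rx": 0, "ry": 0, "rz": 0, "fingers": 1},
    {"dx": 1.8, "dy": 0.04, "dz": 0, "rx": 0, "ry": 0, "rz": 0, "fingers": 1},
    {"dx": 2.1, "dy": 0.04, "dz": 0, "rx": 0, "ry": 0, "rz": 0, "fingers": 1},
    {"dx": 2.3, "dy": 0.04, "dz": 0, "rx": 0, "ry": 0, "rz": 0, "fingers": 1},
    {"dx": 2.5, "dy": 0.04, "dz": 0, "rx": 0, "ry": 0, "rz": 0, "fingers": 1}
  ],
  "squeeze": 30
}}

```text
clock: 11.8
position: [0.5614, 0.0975, 0.1395]
tool_rot: [-2.971, 1.57, 0.171]
force: [-1.8, -1.9, 6.9]
grip_width: 0.0268
```

```bash
python3 m.py n|head -1
```

```text
11.85 [0.5613 0.0975 0.1393] [-2.8506  1.5705  0.2911] F [-2.4446 -1.0179  5.7881]
```

{"name": "send_rows", "arguments": {
  "rows": [
    {"dx": 0.05, "dy": 0, "dz": 0.03, "rx": 0, "ry": 0, "rz": 0, "fingers": 1},
    {"dx": 0.1, "dy": 0, "dz": 0.03, "rx": 0, "ry": 0, "rz": 0, "fingers": 1},
    {"dx": 0.15, "dy": 0, "dz": 0.03, "rx": 0, "ry": 0, "rz": 0, "fingers": 1},
    {"dx": 0.2, "dy": 0, "dz": 0.03, "rx": 0, "ry": 0, "rz": 0, "fingers": 1},
    {"dx": 0.25, "dy": 0, "dz": 0.03, "rx": 0, "ry": 0, "rz": 0, "fingers": 1},
    {"dx": 0.3, "dy": 0, "dz": 0.03, "rx": 0, "ry": 0, "rz": 0, "fingers": 1},
    {"dx": 0.35, "dy": 0, "dz": 0.03, "rx": 0, "ry": 0, "rz": 0, "fingers": 1},
    {"dx": 0.4, "dy": 0, "dz": 0.03, "rx": 0, "ry": 0, "rz": 0, "fingers": 1}
  ]
}}

```text
clock: 12.85
position: [0.5615, 0.0975, 0.1361]
tool_rot: [-3.034, 1.569, 0.108]
force: [-3.8, -2.2, 20.1]
grip_width: 0.0266
```

```bash
python3 m.py o|head -1
python3 - <<'E'
from h import *
p=grab_frame('scene');cv2.imwrite('pics/o2.png',cv2.resize(p['pixels'][140:270,300:440],None,fx=4,fy=4,interpolation=cv2.INTER_CUBIC))
E
```

```text
12.9 [0.5615 0.0975 0.1361] [-2.995   1.5691  0.1465] F [-3.6096 -2.1444 16.4349]
```

View pics/o.png

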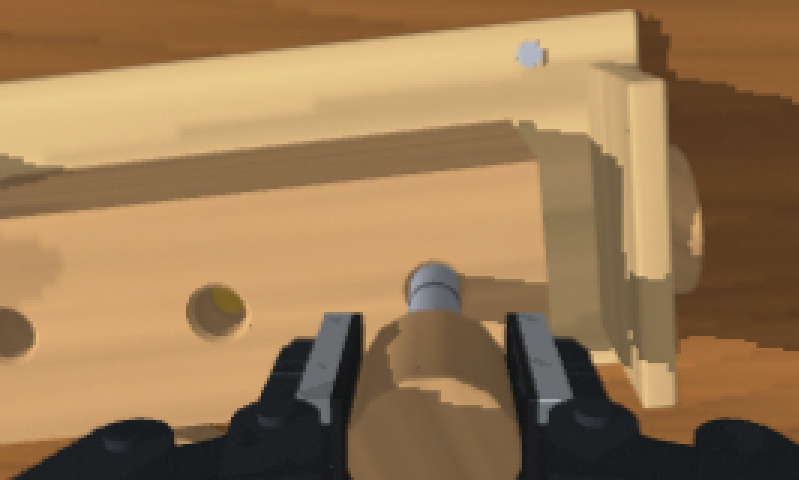

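View pics/o2.png

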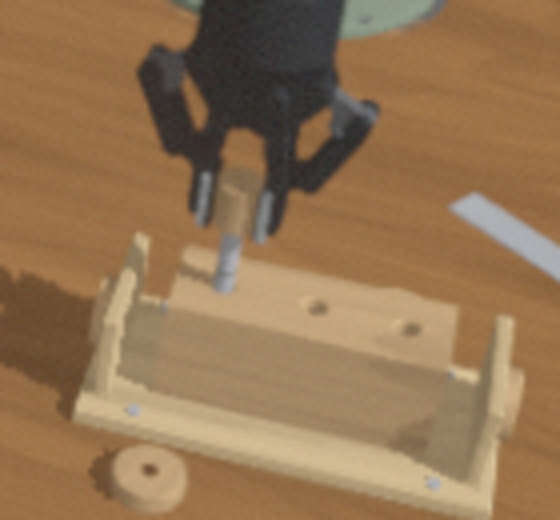

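{"name": "send_rows", "arguments": {
  "rows": [
    {"dx": -1, "dy": 0, "dz": 0.02, "rx": 0, "ry": 0, "rz": 0, "fingers": 1},
    {"dx": -3, "dy": 0, "dz": 0.02, "rx": 0, "ry": 0, "rz": 0, "fingers": 1},
    {"dx": -5, "dy": 0, "dz": 0.02, "rx": 0, "ry": 0, "rz": 0, "fingers": 1},
    {"dx": -5.5, "dy": -1, "dz": 0.1, "rx": 0, "ry": 0, "rz": 0, "fingers": 1},
    {"dx": -5.5, "dy": -3.5, "dz": 0.4, "rx": 0, "ry": 0, "rz": 0, "fingers": 1},
    {"dx": -5.3, "dy": -5.47, "dz": 0.63, "rx": 0, "ry": 0, "rz": 0, "fingers": 1},
    {"dx": -5.0, "dy": -5.47, "dz": 0.63, "rx": 0, "ry": 0, "rz": 0, "fingers": 1},
    {"dx": -5.0, "dy": -5.47, "dz": 0.63, "rx": 0, "ry": 0, "rz": 0, "fingers": 1}
  ],
  "squeeze": 40
}}

```text
clock: 13.95
position: [0.5544, 0.1517, 0.1847]
tool_rot: [0.663, 1.57, -2.479]
force: [-0.2, -0.3, -0.7]
grip_width: 0.0268
```

```bash
python3 m.py q
```

```text
14.0 [0.5545 0.1515 0.1849] [ 0.7735  1.57   -2.3685] F [-1.1507  0.0761 -0.8082]
0.225 [254.1287 291.562 ] [432.386  514.6859]
0.184 [254.1274 245.8575] [432.3821 377.5724]
0.0936 [254.1262 199.0771] [432.3787 237.2314]
0.09 [254.1262 197.9198] [432.3786 233.7594]
0.082 [254.1262 195.4646] [432.3785 226.3937]
bore crop px [610.1772 210.0879]
bore crop px [430.7134 229.8534]
bore crop px [253.8427 248.0929]
[  9   9  13  14 135] [311.9704 189.4296] [0.5603 0.0987 0.082 ]
[  8   9  16  24 196] [255.5969 200.4592] [0.5497 0.1501 0.082 ]
[  8   9  16  14 172] [194.25   202.5233] [0.5477 0.2068 0.082 ]
```

View pics/q.png

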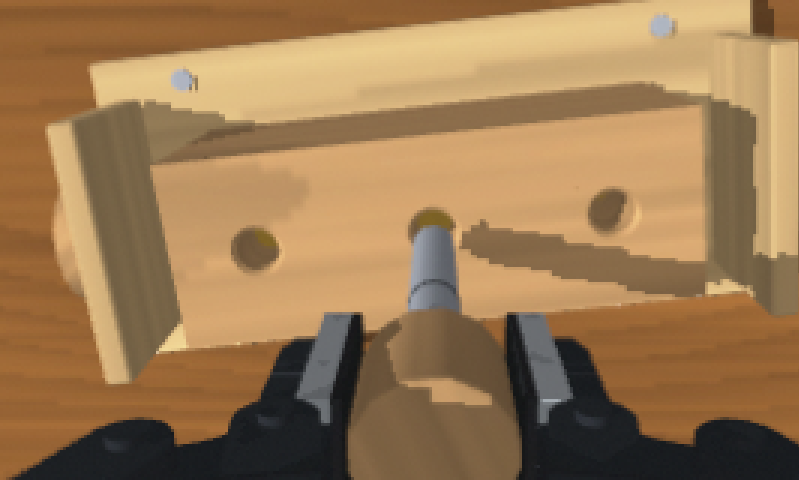

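{"name": "send_rows", "arguments": {
  "rows": [
    {"dx": 0.2, "dy": -0.06, "dz": -0.06, "rx": 0, "ry": 0, "rz": 0, "fingers": 1},
    {"dx": 0.6, "dy": -0.06, "dz": -0.06, "rx": 0, "ry": 0, "rz": 0, "fingers": 1},
    {"dx": 1.0, "dy": -0.06, "dz": -0.06, "rx": 0, "ry": 0, "rz": 0, "fingers": 1},
    {"dx": 1.3, "dy": -0.06, "dz": -0.06, "rx": 0, "ry": 0, "rz": 0, "fingers": 1},
    {"dx": 1.5, "dy": -0.06, "dz": -0.06, "rx": 0, "ry": 0, "rz": 0, "fingers": 1},
    {"dx": 1.7, "dy": -0.06, "dz": -0.06, "rx": 0, "ry": 0, "rz": 0, "fingers": 1},
    {"dx": 1.9, "dy": -0.06, "dz": -0.06, "rx": 0, "ry": 0, "rz": 0, "fingers": 1},
    {"dx": 2.1, "dy": -0.06, "dz": -0.06, "rx": 0, "ry": 0, "rz": 0, "fingers": 1}
  ],
  "squeeze": 35
}}

```text
clock: 15.0
position: [0.5551, 0.1525, 0.1642]
tool_rot: [1.023, 1.57, -2.119]
force: [-1.7, -3.3, 1.1]
grip_width: 0.0268
```

{"name": "send_rows", "arguments": {
  "rows": [
    {"dx": 0.3, "dy": 0.05, "dz": 0.02, "rx": 0, "ry": 0, "rz": 0, "fingers": 1},
    {"dx": 0.6, "dy": 0.05, "dz": 0.02, "rx": 0, "ry": 0, "rz": 0, "fingers": 1},
    {"dx": 1.0, "dy": 0.05, "dz": 0.02, "rx": 0, "ry": 0, "rz": 0, "fingers": 1},
    {"dx": 1.4, "dy": 0.05, "dz": 0.02, "rx": 0, "ry": 0, "rz": 0, "fingers": 1},
    {"dx": 1.8, "dy": 0.05, "dz": 0.02, "rx": 0, "ry": 0, "rz": 0, "fingers": 1},
    {"dx": 2.1, "dy": 0.05, "dz": 0.02, "rx": 0, "ry": 0, "rz": 0, "fingers": 1},
    {"dx": 2.3, "dy": 0.05, "dz": 0.02, "rx": 0, "ry": 0, "rz": 0, "fingers": 1},
    {"dx": 2.5, "dy": 0.05, "dz": 0.02, "rx": 0, "ry": 0, "rz": 0, "fingers": 1}
  ],
  "squeeze": 30
}}

```text
clock: 16.0
position: [0.5552, 0.1523, 0.1396]
tool_rot: [-2.879, 1.57, 0.263]
force: [-2.6, -3.0, 9.5]
grip_width: 0.0269
```

{"name": "send_rows", "arguments": {
  "rows": [
    {"dx": 0.1, "dy": 0, "dz": 0, "rx": 0, "ry": 0, "rz": 0, "fingers": 1},
    {"dx": 0.2, "dy": 0, "dz": 0, "rx": 0, "ry": 0, "rz": 0, "fingers": 1},
    {"dx": 0.3, "dy": 0, "dz": 0, "rx": 0, "ry": 0, "rz": 0, "fingers": 1},
    {"dx": 0.4, "dy": 0, "dz": 0, "rx": 0, "ry": 0, "rz": 0, "fingers": 1},
    {"dx": 0.4, "dy": 0, "dz": 0, "rx": 0, "ry": 0, "rz": 0, "fingers": 1},
    {"dx": 0.4, "dy": 0, "dz": 0, "rx": 0, "ry": 0, "rz": 0, "fingers": 1},
    {"dx": 0.4, "dy": 0, "dz": 0, "rx": 0, "ry": 0, "rz": 0, "fingers": 1},
    {"dx": 0.4, "dy": 0, "dz": 0, "rx": 0, "ry": 0, "rz": 0, "fingers": 1}
  ]
}}

```text
clock: 17.0
position: [0.5551, 0.1522, 0.1355]
tool_rot: [-2.897, 1.57, 0.245]
force: [-1.9, -1.5, 7.6]
grip_width: 0.0268
```

{"name": "send_rows", "arguments": {
  "rows": [
    {"dx": 0.1, "dy": 0, "dz": 0, "rx": 0, "ry": 0, "rz": 0, "fingers": 1},
    {"dx": 0.2, "dy": 0, "dz": 0, "rx": 0, "ry": 0, "rz": 0, "fingers": 1},
    {"dx": 0.3, "dy": 0, "dz": 0, "rx": 0, "ry": 0, "rz": 0, "fingers": 1},
    {"dx": 0.4, "dy": 0, "dz": 0, "rx": 0, "ry": 0, "rz": 0, "fingers": 1},
    {"dx": 0.45, "dy": 0, "dz": 0, "rx": 0, "ry": 0, "rz": 0, "fingers": 1},
    {"dx": 0.5, "dy": 0, "dz": 0, "rx": 0, "ry": 0, "rz": 0, "fingers": 1},
    {"dx": 0.55, "dy": 0, "dz": 0, "rx": 0, "ry": 0, "rz": 0, "fingers": 1},
    {"dx": 0.6, "dy": 0, "dz": 0, "rx": 0, "ry": 0, "rz": 0, "fingers": 1}
  ]
}}

```text
clock: 18.0
position: [0.5551, 0.1522, 0.1296]
tool_rot: [-2.949, 1.57, 0.193]
force: [-2.8, -3.1, 9.1]
grip_width: 0.0268
```

{"name": "send_rows", "arguments": {
  "rows": [
    {"dx": 0.05, "dy": 0, "dz": 0, "rx": 0, "ry": 0, "rz": 0, "fingers": 1},
    {"dx": 0.1, "dy": 0, "dz": 0, "rx": 0, "ry": 0, "rz": 0, "fingers": 1},
    {"dx": 0.15, "dy": 0, "dz": 0, "rx": 0, "ry": 0, "rz": 0, "fingers": 1},
    {"dx": 0.15, "dy": 0, "dz": 0, "rx": 0, "ry": 0, "rz": 0, "fingers": 1},
    {"dx": 0.15, "dy": 0, "dz": 0, "rx": 0, "ry": 0, "rz": 0, "fingers": 1},
    {"dx": 0.15, "dy": 0, "dz": 0, "rx": 0, "ry": 0, "rz": 0, "fingers": 1},
    {"dx": 0.15, "dy": 0, "dz": 0, "rx": 0, "ry": 0, "rz": 0, "fingers": 1},
    {"dx": 0.15, "dy": 0, "dz": 0, "rx": 0, "ry": 0, "rz": 0, "fingers": 1}
  ]
}}

```text
clock: 19.0
position: [0.5551, 0.1522, 0.128]
tool_rot: [-2.94, 1.57, 0.202]
force: [-2.6, -3.5, 6.1]
grip_width: 0.0266
```

```bash
python3 m.py r|head -1
```

```text
19.05 [0.5551 0.1523 0.128 ] [-2.9451  1.5704  0.1966] F [-3.1541 -3.2425  6.923 ]Traceback (most recent call last):
  File "m.py", line 16, in <module>
    i=1+np.argmax(st[1:,4]);cc=ce[i]+c-16;print(st[i],cc,onz(p,cc,.082))
        ~~~~~~~~~^^^^^^^^^^
    return _wrapfunc(a, 'argmax', axis=axis, out=out, **kwds)
    return bound(*args, **kwds)
ValueError: attempt to get argmax of an empty sequence
```

View pics/r.png

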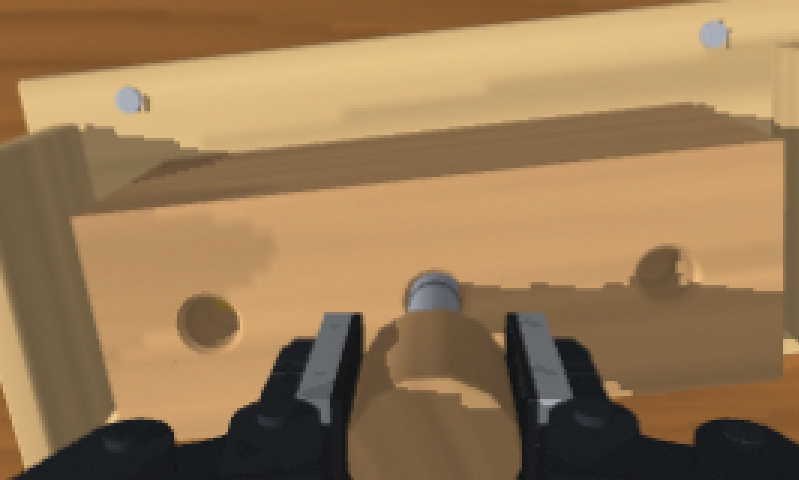

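{"name": "send_rows", "arguments": {
  "rows": [
    {"dx": 0.08, "dy": 0.03, "dz": 0.02, "rx": 0, "ry": 0, "rz": 0, "fingers": 1},
    {"dx": 0.16, "dy": 0.03, "dz": 0.02, "rx": 0, "ry": 0, "rz": 0, "fingers": 1},
    {"dx": 0.24, "dy": 0.03, "dz": 0.02, "rx": 0, "ry": 0, "rz": 0, "fingers": 1},
    {"dx": 0.32, "dy": 0.03, "dz": 0.02, "rx": 0, "ry": 0, "rz": 0, "fingers": 1},
    {"dx": 0.4, "dy": 0.03, "dz": 0.02, "rx": 0, "ry": 0, "rz": 0, "fingers": 1},
    {"dx": 0.45, "dy": 0.03, "dz": 0.02, "rx": 0, "ry": 0, "rz": 0, "fingers": 1},
    {"dx": 0.5, "dy": 0.03, "dz": 0.02, "rx": 0, "ry": 0, "rz": 0, "fingers": 1},
    {"dx": 0.5, "dy": 0.03, "dz": 0.02, "rx": 0, "ry": 0, "rz": 0, "fingers": 1}
  ]
}}

```text
clock: 20.05
position: [0.5549, 0.1522, 0.123]
tool_rot: [-2.552, 1.57, 0.59]
force: [-1.9, -1.0, 6.5]
grip_width: 0.0264
```

{"name": "send_rows", "arguments": {
  "rows": [
    {"dx": 0.03, "dy": 0, "dz": 0, "rx": 0, "ry": 0, "rz": 0, "fingers": 1},
    {"dx": 0.05, "dy": 0, "dz": 0, "rx": 0, "ry": 0, "rz": 0, "fingers": 1},
    {"dx": 0.08, "dy": 0, "dz": 0, "rx": 0, "ry": 0, "rz": 0, "fingers": 1},
    {"dx": 0.1, "dy": 0, "dz": 0, "rx": 0, "ry": 0, "rz": 0, "fingers": 1},
    {"dx": 0.1, "dy": 0, "dz": 0, "rx": 0, "ry": 0, "rz": 0, "fingers": 1},
    {"dx": 0.1, "dy": 0, "dz": 0, "rx": 0, "ry": 0, "rz": 0, "fingers": 1},
    {"dx": 0.1, "dy": 0, "dz": 0, "rx": 0, "ry": 0, "rz": 0, "fingers": 1},
    {"dx": 0.1, "dy": 0, "dz": 0, "rx": 0, "ry": 0, "rz": 0, "fingers": 1}
  ]
}}

```text
clock: 21.05
position: [0.5551, 0.1522, 0.1224]
tool_rot: [-2.697, 1.57, 0.444]
force: [-4.1, -3.0, 12.3]
grip_width: 0.0269
```

{"name": "send_rows", "arguments": {
  "rows": [
    {"dx": 0.02, "dy": 0, "dz": 0, "rx": 0, "ry": 0, "rz": 0, "fingers": 1},
    {"dx": 0.04, "dy": 0, "dz": 0, "rx": 0, "ry": 0, "rz": 0, "fingers": 1},
    {"dx": 0.04, "dy": 0, "dz": 0, "rx": 0, "ry": 0, "rz": 0, "fingers": 1},
    {"dx": 0.04, "dy": 0, "dz": 0, "rx": 0, "ry": 0, "rz": 0, "fingers": 1},
    {"dx": 0.04, "dy": 0, "dz": 0, "rx": 0, "ry": 0, "rz": 0, "fingers": 1},
    {"dx": 0.04, "dy": 0, "dz": 0, "rx": 0, "ry": 0, "rz": 0, "fingers": 1},
    {"dx": 0.04, "dy": 0, "dz": 0, "rx": 0, "ry": 0, "rz": 0, "fingers": 1},
    {"dx": 0.04, "dy": 0, "dz": 0, "rx": 0, "ry": 0, "rz": 0, "fingers": 1}
  ]
}}

```text
clock: 22.05
position: [0.5552, 0.1522, 0.1223]
tool_rot: [-2.805, 1.569, 0.336]
force: [-3.8, -3.0, 16.6]
grip_width: 0.0272
```

```bash
python3 m.py s 2>/dev/null|head -1
```

```text
22.1 [0.5552 0.1522 0.1223] [-2.8023  1.5695  0.3393] F [-5.0641 -2.6009 17.8279]
```

View pics/s.png

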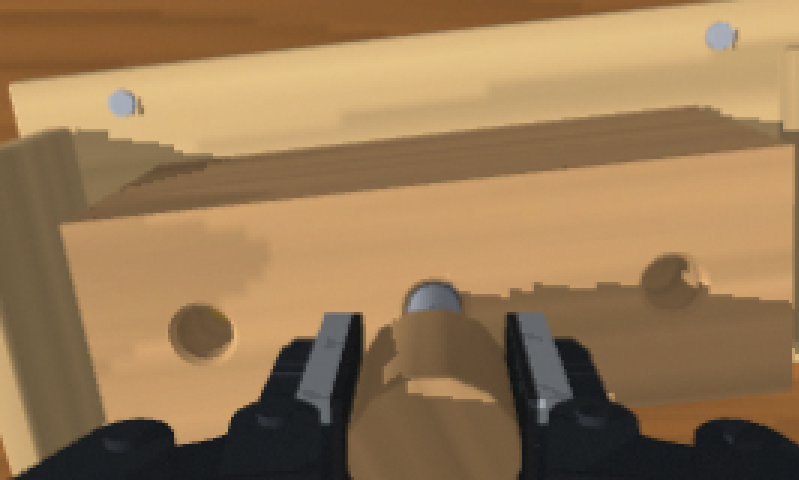

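{"name": "send_rows", "arguments": {
  "rows": [
    {"dx": -0.04, "dy": 0, "dz": 0, "rx": 0, "ry": 0, "rz": 0, "fingers": 1},
    {"dx": -0.04, "dy": 0, "dz": 0, "rx": 0, "ry": 0, "rz": 0, "fingers": 0.5},
    {"dx": -0.04, "dy": 0, "dz": 0, "rx": 0, "ry": 0, "rz": 0, "fingers": -0.5},
    {"dx": -0.04, "dy": 0, "dz": 0, "rx": 0, "ry": 0, "rz": 0, "fingers": -1},
    {"dx": -0.04, "dy": 0, "dz": 0, "rx": 0, "ry": 0, "rz": 0, "fingers": -1},
    {"dx": -0.04, "dy": 0, "dz": 0, "rx": 0, "ry": 0, "rz": 0, "fingers": -1},
    {"dx": -0.04, "dy": 0, "dz": 0, "rx": 0, "ry": 0, "rz": 0, "fingers": -1},
    {"dx": -0.04, "dy": 0, "dz": 0, "rx": 0, "ry": 0, "rz": 0, "fingers": -1}
  ]
}}

```text
clock: 23.1
position: [0.5547, 0.152, 0.1218]
tool_rot: [-1.213, 1.571, 1.929]
force: [0.6, 0.2, -0.3]
grip_width: 0.0855
```

{"name": "send_rows", "arguments": {
  "rows": [
    {"dx": -0.5, "dy": 0, "dz": 0, "rx": 0, "ry": 0, "rz": 0, "fingers": -1},
    {"dx": -2, "dy": 0, "dz": 0, "rx": 0, "ry": 0, "rz": 0, "fingers": -1},
    {"dx": -4, "dy": 0, "dz": 0, "rx": 0, "ry": 0, "rz": 0, "fingers": -1},
    {"dx": -7, "dy": 0, "dz": 0, "rx": 0, "ry": 0, "rz": 0, "fingers": -1},
    {"dx": -10, "dy": 0, "dz": 2, "rx": 0, "ry": 0, "rz": 0, "fingers": -1},
    {"dx": -11, "dy": 0, "dz": 6, "rx": 0, "ry": 0, "rz": 0, "fingers": -1},
    {"dx": -11, "dy": 0, "dz": 8, "rx": 0, "ry": 0, "rz": 0, "fingers": -1},
    {"dx": -11, "dy": 0, "dz": 8, "rx": 0, "ry": 0, "rz": 0, "fingers": -1}
  ]
}}

```text
clock: 24.1
position: [0.4741, 0.1521, 0.2332]
tool_rot: [-2.876, 1.569, 0.266]
force: [-0.3, -0.5, 1.0]
grip_width: 0.0856
```

```bash
python3 look.py
python3 - <<'E'
from h import *
p=grab_frame('wrist');cv2.imwrite('pics/t.png',p['pixels'])
for z in (.132,.147): print(proj(p,[.5537,.152,z]), proj(p,[.5537,.152,z+.008]))
for k in pinpoint(p,'axle_knob'): print(k['conf'],k['centre'],onz(p,k['centre'],.132))
for k in pinpoint(p,'axle_mark'): print(k['conf'],k['centre'],onz(p,k['centre'],.082))
p=grab_frame('scene');cv2.imwrite('pics/u.png',cv2.resize(p['pixels'][140:270,300:440],None,fx=4,fy=4,interpolation=cv2.INTER_CUBIC))
E
```

```text
24.1 [0.4741 0.1521 0.2332] F [-0.3166 -0.5294  0.9843] M [ 0.0032 -0.0183  0.0093] w 0.08563523181184793
[[ 0.0014  0.0009 -1.    ]
 [ 0.0004 -1.     -0.0009]
 [-1.     -0.0004 -0.0014]]
[254.20480308 104.82655676] [254.19739723 104.27889007]
[254.19047124 103.76672544] [254.18199045 103.13960761]
0.87 [253.6, 106.0] [0.55275815 0.15250515 0.132     ]
```

View pics/t.png

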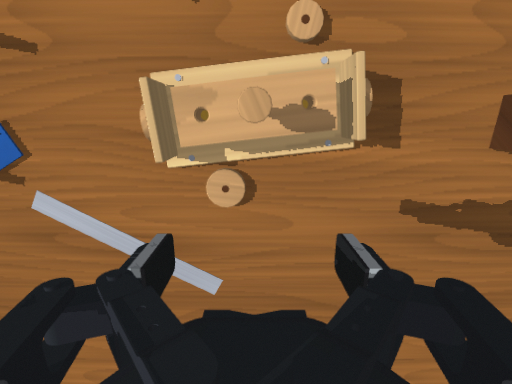

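View pics/u.png

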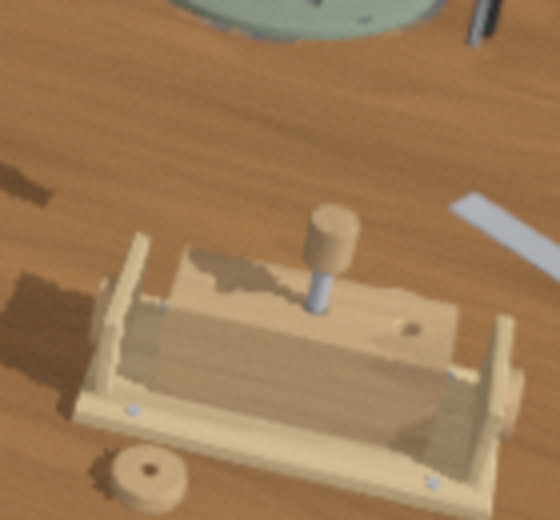

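Run:
```python
from h import *
p=grab_frame('scene')
f=lambda z,dx=0:(proj(p,[.5537+dx,.152,z])-[300,140])*4
print('rim front',f(.082,.006),'knob bottom front',f(.117,.014),f(.125,.014),'top centre',f(.147),f(.155))
```

```text
rim front [312.58846586 315.29788284] knob bottom front [319.60782072 276.98911851] [322.043438   266.10719889] top centre [334.77842495 221.88885209] [337.27519417 210.6531263 ]
```

```bash
python3 -c "
from workcell import job
print(job.job_done())"
```

```text
the job is handed in; nothing more can be done
None
```

The axle stands fully home in the middle bore (bore1), released, and I handed the job in at about 24 s of the 58 s allowed.

- **First try (bore0):** the axle went past the disc at about 7 N. It then stopped hard with about 20 N at the measured height for ring 14 mm above the rim, so that bore was blocked. I moved on without forcing it.
- **Second try (bore1):** the axle went past both blocked depths at 6–9 N. It bottomed at the computed home height, and the press was about 17–18 N at the end.

**Last checks:**
- In the wrist picture at bottom no ring showed above the rim.
- After release, the scene picture showed the knob top within about 1 mm of the height expected for home; being 8 mm high would have shown clearly.
- The knob was within about 1 mm of the bore's position.
- The gripper was open and well clear, and I saw no bystander moved.
- The trained network did not report the ring in the last wrist picture, which fits it being level with the rim but does not prove it.

The bore and knob positions from the top and scene cameras disagreed by up to about 1 cm at the start, so I aligned by the wrist camera instead.

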